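Point-and-call check, then hold the green start button

ROBOT

A 6-joint arm with a two-finger parallel gripper is mounted at the origin on a cart in front of the work surface, level with it; the furniture and walls round the work are solid. World frame = base frame: x ahead of the robot, y to its left, z up, the work surface at z = 0. Lengths are in m, angles in rad, forces in N, time in s.
With the tool pointing down it reaches from about 0.3 to 0.875 m from the base axis. Payload 6.4 kg.
Tool frame: the origin (TCP) lies between the finger pads; the fingertips stand 11 mm ahead of it and the grasp point (between the pads) lies 8 mm behind it (ctrl.tcp_to_tips is the y of the fingertips in the tool frame, in m); y points along the fingers, x is the direction in which the jaws open and shut, and the axes are right-handed (so a half turn about y gives the same grasp; the last joint's range is limited). The gripper opens to 85 mm and grips with 20 to 120 N. Pads are 22 mm wide; open, the fingers measure 114 mm over their backs; the gripper's body (76 mm by 85 mm) begins 54 mm behind the grasp point. The pads swing forward as they close: fully open they stand 13 mm farther back than shut.
Start: joints at [0.94, 0.181, 1.607, -0, 1.354, -0.206], TCP at [0.237, 0.524, 0.242] pointing down, gripper open.
Joint ranges: [-2.99, 2.99], [-0.89, 2.07], [0.3, 2.58], [-1.14, 4.28], [0, 2.63], [-3.12, 3.12]. Speed limits (rad/s): [2.57, 2.57, 3.01, 3.14, 3.14, 3.14].

INTERFACE

Orientations are given as a unit quaternion [w, x, y, z].
In Python, from bench import ctrl gives the robot as it stands.
- The arm moves only by the tool apply_moves, never from a script. Its argument "plan" is text: rows parted by semicolons, each of 7 numbers parted by spaces: the shift along the tool's x, y, z each as a share of 0.05 m, from -1 to 1, then the turn, a rotation vector about the tool's x, y, z each as a share of 0.12 rad, from -1 to 1, then the opening, from 0 (shut) to 1 (fully open). In form: dx dy dz wx wy wz claw; .... A call has exactly 5 rows; each row shifts and turns the commanded pose from where the row before left it, along the tool's axes as they then stand; what a row does not reach is not made up. A row lasts 1/10 s, in which the tool goes at most 50 mm and 8.59 degrees, less where a joint would pass 70% of its speed; a pose out of reach is approached as far as the arm can. A call with a number of a shift or a turn outside -1 to 1 is refused whole. A call with a gripper value outside its range is refused whole. The fingers move at their own pace and stop on an object; the grip force is fixed at half the most. Time passes only in rows, so rows that do not move let the fingers close, or fill a call up. It gives the time, the measured TCP pose, the force and the opening at its end, in the units of the state.
- ctrl.get_obs(): the state, without advancing time (a new reading comes with each control period).
- ctrl.camera(name): name is "scene" or "top" or "wrist"; returns the picture (420x560x3 uint8, red, green, blue); there is no depth.
- ctrl.get_calibration(name): a dict with "intrinsics" (3x3 intrinsics, pixels), "R" (3x3) and "t" (3): a world point X has camera coordinates R X + t. Camera axes: x right, y down, z forward; pixel columns grow to the right and rows downward; lengths in m; the calibration is good to about 2 mm. A picture is of the moment at which its call begins: read the wrist's pose just before it. get_calibration takes no time and is no camera call; for the wrist camera it gives the pose at the moment of the call.
- ctrl.hand_in(): hands the job in, once; it reports no verdict.
Trained networks look in the newest picture that a camera, given by its name, has taken for a name from the list of things; names that differ only in an ending like _2 or _b are one class to them, and where a whole thing is asked for, a point or a joint stands for the part that bears it (a point fixed in the world has none). Each returns a list of dicts, best first, with "score" (0 to 1); they miss things now and then, are a little off and sometimes report something else, mostly with a low value. They report only what shows in the picture. A call takes as long as a camera call. They do not tell look-alikes from the thing itself.
- ctrl.recognise(camera, target): "point" ([x, y, z] in m, in world coordinates, good to about 4 mm: the middle of the surface that is visible of it).
The state is a dict: "time_s": time; "q": joint angles; "dq": joint speeds; "joint_efforts": joint torques, N m; "eef_pos": TCP position; "eef_rot": TCP orientation; "wrist_force": force on the tool from outside, world axes, zero at the start; "torque": the same for the moment, N m; "opening": opening from 0.0 (shut) to 1.0 (fully open).
Only numpy, scipy, OpenCV 4.12 (cv2) and the standard library are available. Lean on these libraries where they do the work, as an engineer would, in place of code of your own. Each camera call takes 0.05 s, during which the arm holds its last target.

TASK

Do the point-and-call check before the run. First point at the opened mould half (deep pink face on a cream backing) from straight above: bring the fingertips over its middle, within five centimetres of its top but without touching it, and dwell there for two seconds; then point in the same way at the small pale grey talc pot, over the middle of its mouth and clear above its rim. Then press the green button on the yellow control box fully down with a fingertip and keep it held: the program finishes while still holding it. Do not lift, touch or shift the pot or the moulds on the board, do not bring the fingers low over either closed pink mould, and leave the red button alone.

Things in the scene. Friction and masses are not known exactly. Their poses are not given: they have to be found in the camera images.
- board: Flat pale wooden board fixed right of the middle, 232 mm (x) by 290 mm (y), 12 mm thick, turned up to 0.1 rad; the loose things stand on it. Origin: centre of its underside. A press 0.23 m high stands behind and left of it (from 0.6 m ahead of the base, 0.11 m either side of the middle line): cross from side to side in front of it, about 0.42 m ahead of the base and 0.3 m up.
- open_mould: The opened mould half, first thing to point at: a rounded block 86 mm (its x) by 66 mm (its y) by 24 mm high, lower part cream, upper face deep pink with cut marks; the only block in two colours. Loose, 0.14 kg. Origin at the centre of its underside, z up.
- open_mould_top (a point): Centre of the top face of the opened mould half, 24 mm above its underside.
- talc_pot: The talc pot, second thing to point at: a round open pale grey plastic pot, white inside, 71 mm across the rim, 45 mm high, light and loose (0.06 kg). Origin at the centre of its underside, z up.
- talc_pot_rim (a point): Centre of the pot's open mouth, level with its rim, 45 mm above its underside.
- closed_mould_a: A closed mould, plain light pink all over, 82 x 58 x 25 mm high, loose: a bystander, not to be pointed at. Origin at the centre of its underside. The four loose things (both closed moulds, opened mould half, pot) stand in any order in two rows of two on the board, centres at least 0.10 m apart.
- closed_mould_b: A second closed mould like the first, 80 x 57 x 31 mm high, loose: a bystander. Origin at the centre of its underside.
- control_box: The yellow control box, fixed on the bench left of the robot's middle, turned up to 0.35 rad either way: 84 mm (its x) by 150 mm (its y), 45 mm high, with a grey top plate that carries two round push buttons, green at 36 mm along its +y (left), red at 36 mm along its -y (right). (The small pair set into the bench is not part of the task.) Origin at the centre of its underside, z up.
- start_button_top (a point): Centre of the top of the green button: 32 mm across, 67 mm above the surface when released. It stands 10 mm out of a black collar 48 mm across, whose top is 57 mm above the surface. The point moves down with the button.
- start_button (a joint): Travel of the green button in m: 0 released, 0.006 fully down. It springs back; about 1.5 N starts it and 5 N holds it fully down.
- stop_button (a joint): Travel of the red button in m: 0 released, 0.006 fully down, same size and spring as the green one. Leave at 0.
Mind the look-alikes: they are no part of the job. What is shaped like the open_mould but brown or purple is not meant.

How it is judged:
By the outcome, as a careful person would: the job done as asked, in the order asked, and still so for the second after the job is handed in, while the arm keeps its last pose, push and grip.
It also fails if it takes over 51 s, if anything falls off the work surface, if the arm or the gripper's body presses on something with over 40 N, if the wrist force passes 120 N, or if a joint passes its speed limit or range.

## Working session

There is one attempt and no reset: what is moved stays moved. The work goes in short steps, Python scripts to look and compute and a tool call to move; the robot and the scene stay as the last step left them, time stands still between calls to the robot, and variables do not carry over. Pictures are saved under pics/ and viewed, and the job is handed in when it is done.

Besides the shell and the picture viewer there is one more tool, called after ">>>" as name(argument=value, ...) on one line, values as JSON. apply_moves: Moves the arm, as the interface text tells. Shift numbers are shares of 0.05 m and turn numbers shares of 0.12 rad, none past 1 either way. Its arguments: {"type":"object","properties":{"plan":{"type":"string"}},"required":["plan"]}

```bash
ls; mkdir -p pics; python3 - <<'E'
from bench import ctrl
import cv2,numpy as np
o=ctrl.get_obs();print({k:np.round(v,3).tolist() for k,v in o.items()}, ctrl.tcp_to_tips)
for n in("scene","top"):
    im=ctrl.camera(n);cv2.imwrite(f"pics/{n}0.png",im[:,:,::-1])
    for t in("open_mould","talc_pot","closed_mould_a","control_box","start_button_top","board"):
        print(n,t,[(np.round(d["point"],3).tolist(),round(d["score"],2)) for d in ctrl.recognise(n,t)])
    c=ctrl.get_calibration(n);print(n,c)
E
```

```text
pics
{'time_s': 0.0, 'q': [0.94, 0.182, 1.608, -0.0, 1.354, -0.206], 'dq': [0.001, -0.001, -0.001, 0.001, 0.001, -0.0], 'joint_efforts': [-0.0, -44.486, -35.134, -0.0, 0.009, 0.0], 'eef_pos': [0.237, 0.523, 0.241], 'eef_rot': [-0.594, 0.594, 0.383, -0.384], 'wrist_force': [0.415, -0.432, -0.375], 'torque': [0.025, 0.008, 0.015], 'opening': 1.002} 0.011
scene open_mould [([0.389, -0.668, 0.022], 0.87), ([0.502, -0.566, 0.025], 0.8), ([0.551, -0.202, 0.038], 0.71)]
scene talc_pot [([0.438, -0.341, 0.04], 0.59)]
scene closed_mould_a [([0.548, -0.34, 0.036], 0.76), ([0.431, -0.214, 0.042], 0.61)]
scene control_box [([0.394, 0.184, 0.043], 0.91)]
scene start_button_top [([0.432, -0.216, 0.04], 0.68), ([0.409, 0.249, 0.067], 0.42)]
scene board [([0.46, -0.286, 0.012], 0.68), ([0.408, 0.254, 0.066], 0.36)]
scene {'intrinsics': array([[383.79706968,   0.        , 272.51350294],
       [  0.        , 383.79706968, 207.81453288],
       [  0.        ,   0.        ,   1.        ]]), 'R': array([[ 0.44431036, -0.89564251,  0.0203175 ],
       [-0.4725679 , -0.25357805, -0.84402474],
       [ 0.7
[... 212 characters left out ...]
t [([0.44, -0.35, 0.013], 0.61), ([0.408, 0.219, 0.049], 0.51), ([0.494, -0.278, 0.012], 0.23)]
top closed_mould_a [([0.447, -0.21, 0.045], 0.69), ([0.557, -0.334, 0.039], 0.59)]
top control_box [([0.408, 0.216, 0.052], 0.96)]
top start_button_top [([0.408, 0.254, 0.067], 0.49)]
top board [([0.496, -0.278, 0.015], 0.78)]
top {'intrinsics': array([[530.73914759,   0.        , 262.04909827],
       [  0.        , 530.73914759, 211.20217418],
       [  0.        ,   0.        ,   1.        ]]), 'R': array([[ 0.00942906, -0.99993505,  0.0064027 ],
       [-0.99187626, -0.01016498, -0.1267997 ],
       [ 0.12685655, -0.00515508, -0.99190768]]), 't': array([-0.21340956,  0.48303554,  1.60190916])}
```

View pics/scene0.png

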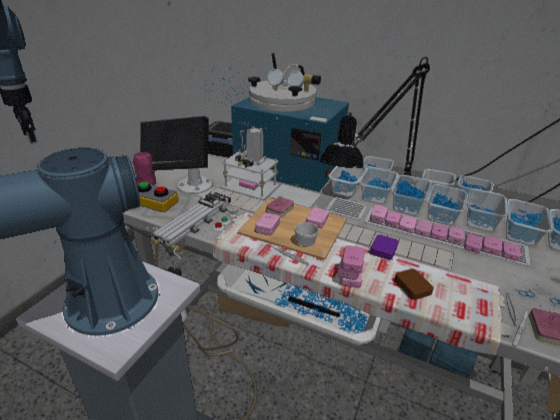

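View pics/top0.png

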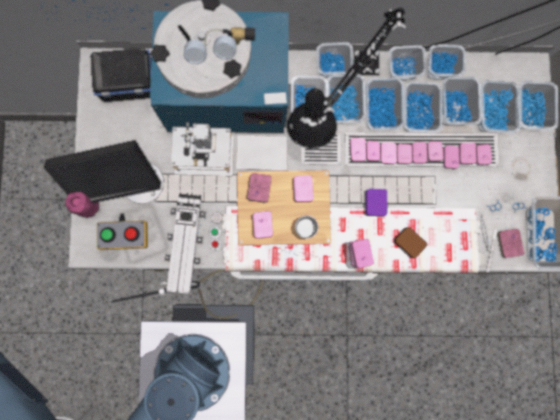

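```bash
python3 - <<'E'
import cv2
im=cv2.imread("pics/top0.png")
cv2.imwrite("pics/crop_board.png",cv2.resize(im[110:300,320:560],None,fx=3.2,fy=3.1,interpolation=2))
cv2.imwrite("pics/crop_box.png",cv2.resize(im[150:330,60:260],None,fx=3.3,fy=3.3,interpolation=2))
E
```

```text
(no output)
```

View pics/crop_board.png

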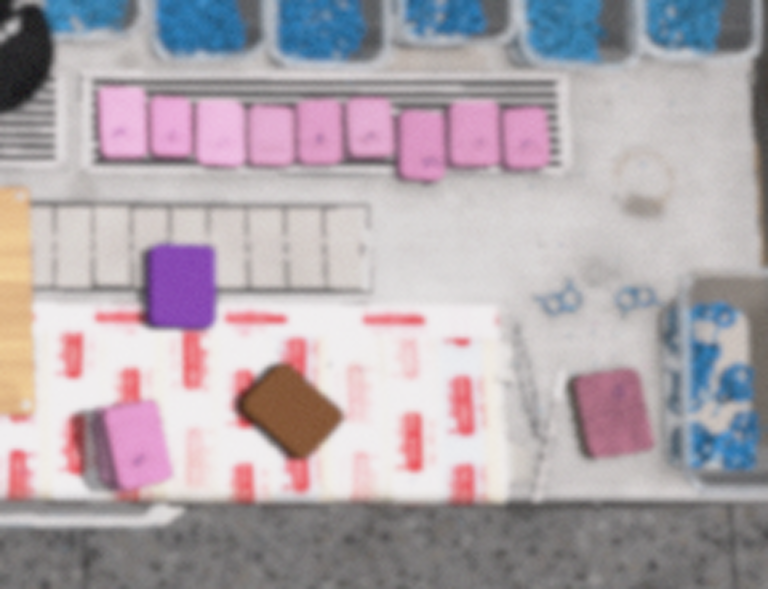

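View pics/crop_box.png

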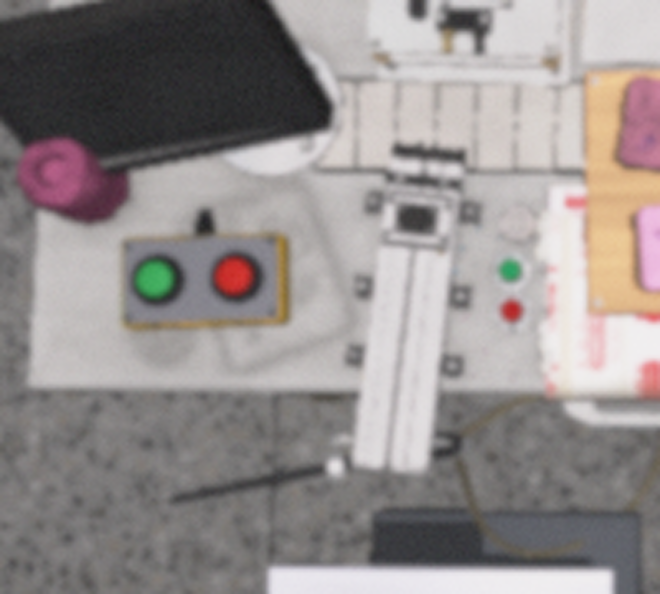

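Candidates for the open mould in the top picture: deep pink on the board at (259,187), purple at (376,202), brown at (410,242), and a deep pink one off the board at (511,242). The first fits, because the loose things stand on the board. I'll confirm it in a crop and measure it.

```bash
cat > h.py <<'E'
import cv2,numpy as np
from bench import ctrl
def px2w(n,u,v,z,c=None):
    c=c or ctrl.get_calibration(n)
    d=c["R"].T@np.linalg.inv(c["intrinsics"])@[u,v,1];o=-c["R"].T@c["t"]
    return o+d*(z-o[2])/d[2]
def w2px(n,X):
    c=ctrl.get_calibration(n);p=c["intrinsics"]@(c["R"]@np.array(X)+c["t"]);return p[:2]/p[2]
E
python3 - <<'E'
from h import *
im=cv2.imread("pics/top0.png");s=cv2.imread("pics/scene0.png")
a=cv2.resize(im[160:255,225:340],None,fx=5,fy=5,interpolation=2)
b=cv2.resize(s[190:260,230:345],None,fx=5,fy=5,interpolation=2)
cv2.imwrite("pics/c1.png",cv2.resize(np.vstack([a,b[:]]),None,fx=.72,fy=.72))
hsv=cv2.cvtColor(im,cv2.COLOR_BGR2HSV)
# region stats
for nm,(u,v) in dict(om=(259,187),gb=(107,234),pot=(305,228)).items(): print(nm,hsv[v,u],im[v,u])
def blob(mask,u,v,z,nm):
    n,l,st,ce=cv2.connectedComponentsWithStats(mask.astype(np.uint8))
    i=l[v,u];
    if i==0: print(nm,'none');return
    r=cv2.minAreaRect(np.argwhere(l==i)[:,::-1].astype(np.float32))
    print(nm,st[i],ce[i],r,px2w("top",*ce[i],z).round(4),px2w("top",*r[0],z).round(4))
H,S,V=[hsv[...,i].astype(int) for i in range(3)]
blob((H>145)&(S>60),259,187,.036,"om")
blob((H>45)&(H<80)&(S>120),107,234,.067,"green")
blob(((H>170)|(H<8))&(S>150),131,233,.067,"red")
blob((S<45)&(V>110),305,228,.057,"pot")
E
```

```text
om [168  89 167] [132 109 167]
gb [ 68 158 174] [ 96 174  66]
pot [150   1 231] [231 230 231]
om [248 174  23  28 534] [258.87265918 187.33707865] ((258.8199768066406, 187.25999450683594), (20.36467742919922, 26.587217330932617), 8.130102157592773) [ 0.5587 -0.1981  0.036 ] [ 0.5589 -0.198   0.036 ]
green [101 229  12  11 104] [106.47115385 234.06730769] ((106.5, 234.0), (10.0, 11.0), 90.0) [0.4069 0.2557 0.067 ] [0.4071 0.2556 0.067 ]
red [125 228  12  12 106] [130.5        233.20754717] ((130.50001525878906, 233.00003051757812), (10.60660171508789, 10.60660171508789), 45.0) [0.4102 0.1841 0.067 ] [0.4108 0.1842 0.067 ]
pot [295 216  23  22 395] [305.81265823 226.66329114] ((306.0, 226.5), (21.0, 22.0), 90.0) [ 0.4361 -0.3411  0.057 ] [ 0.4366 -0.3417  0.057 ]
```

View pics/c1.png

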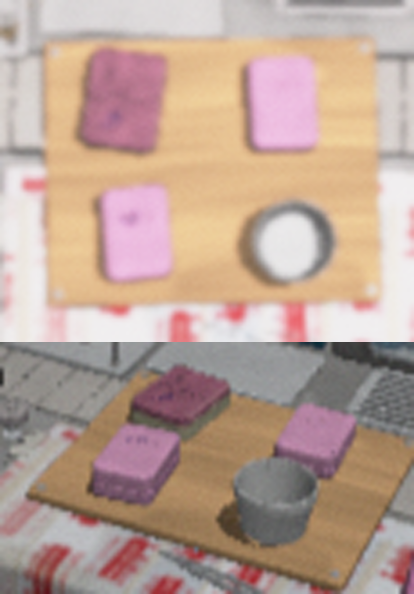

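The crop shows the deep pink face on a cream backing at top px (259,187), with the closed light pink moulds at (303,189) and (262,225) and the pot at (305,227). So the open mould on the board is the right one. Next I work out the tool axes.

```bash
cat >> h.py <<'E'
from scipy.spatial.transform import Rotation as Ro
def R():
    w,x,y,z=ctrl.get_obs()["eef_rot"];return Ro.from_quat([x,y,z,w]).as_matrix()
def go(*pts):
    p=ctrl.get_obs()["eef_pos"];M=R();print("t",ctrl.get_obs()["time_s"],"p",p.round(4),"op",ctrl.get_obs()["opening"])
    for t in pts:
        d=M.T@(np.array(t)-p)/.05;n=np.linalg.norm(d);print(t,"units",d.round(3),"len",n.round(2));p=np.array(t)
E
python3 -c "
from h import *
print(R().round(3))
go([.40,.1,.3],[.557,-.199,.3],[.557,-.199,.075])
for d in ([.434,-.340,.057],[.557,-.199,.036],[.4075,.255,.067],[.437,-.341,.057]): print(d,w2px('top',d),w2px('scene',d))
"
```

```text
[[ 0.412  0.    -0.911]
 [ 0.911  0.     0.412]
 [ 0.    -1.     0.   ]]
t 0.7 p [0.237  0.5239 0.2423] op 1.0010847257303073
[0.4, 0.1, 0.3] units [-6.381 -1.154 -6.465] len 9.16
[0.557, -0.199, 0.3] units [-4.154 -0.    -5.325] len 6.75
[0.557, -0.199, 0.075] units [-0.   4.5 -0. ] len 4.5
[0.434, -0.34, 0.057] [305.45272348 227.36431158] [304.59181747 228.37126093]
[0.557, -0.199, 0.036] [259.15218602 187.87734748] [279.40948905 203.36674472]
[0.4075, 0.255, 0.067] [106.71882201 233.8792409 ] [143.20732291 183.14636797]
[0.437, -0.341, 0.057] [305.78280436 226.37831586] [305.28628936 227.94588608]
```

>>> apply_moves(plan="-0.6 -0.24 -0.6 0 0 0 0;-0.6 -0.24 -0.6 0 0 0 0;-0.6 -0.24 -0.6 0 0 0 0;-0.6 -0.24 -0.6 0 0 0 0;-0.6 -0.24 -0.6 0 0 0 0")

```text
time_s: 1.2
eef_pos: [0.312, 0.324, 0.3029]
eef_rot: [-0.594, 0.594, 0.384, -0.383]
wrist_force: [0.9, -0.4, -0.1]
opening: 0.142
```

>>> apply_moves(plan="-0.66 0 -0.68 0 0 0 0;-0.66 0 -0.68 0 0 0 0;-0.66 0 -0.68 0 0 0 0;-0.66 0 -0.68 0 0 0 0;-0.66 0 -0.68 0 0 0 0")

```text
time_s: 1.7
eef_pos: [0.3991, 0.1032, 0.3027]
eef_rot: [-0.594, 0.594, 0.384, -0.383]
wrist_force: [0.3, 0.5, -0.4]
opening: -0.005
```

```bash
python3 -c "
from h import *
go([.557,-.199,.3]);print(R().round(3), ctrl.get_obs()['q'].round(2))"
```

```text
t 1.7 p [0.3991 0.1032 0.3027] op -0.005382563130654574
[0.557, -0.199, 0.3] units [-4.206  0.058 -5.369] len 6.82
[[ 0.412  0.001 -0.911]
 [ 0.911  0.     0.412]
 [ 0.001 -1.    -0.001]] [-0.04 -0.26  1.91  0.    1.49 -1.18]
```

>>> apply_moves(plan="-0.7 0 -0.4 0 0 0 0;-0.7 0 -0.4 0 0 0 0;-0.7 0 -0.4 0 0 0 0;-0.7 0 -0.4 0 0 0 0;-0.7 0 -0.4 0 0 0 0")

```text
time_s: 2.2
eef_pos: [0.4176, -0.0974, 0.3026]
eef_rot: [-0.594, 0.594, 0.383, -0.383]
wrist_force: [0.8, 0.3, 0.5]
opening: -0.005
```

```bash
python3 -c "
from h import *
go([.557,-.199,.2])
p=ctrl.get_obs()['eef_pos'].round(3);im=ctrl.camera('wrist');cv2.imwrite('pics/w1.png',im[:,:,::-1])
for t in('open_mould','talc_pot'): print(t,[(d['point'].round(4) if hasattr(d['point'],'round') else d['point'],round(d['score'],2)) for d in ctrl.recognise('wrist',t)])
"
```

```text
t 2.2 p [ 0.4176 -0.0974  0.3026] op -0.004741578459206304
[0.557, -0.199, 0.2] units [-0.702  2.055 -3.377] len 4.01
open_mould [([0.5308, -0.5307, 0.023], 0.96)]
talc_pot [([0.4369, -0.3549, 0.0349], 0.83)]
```

View pics/w1.png

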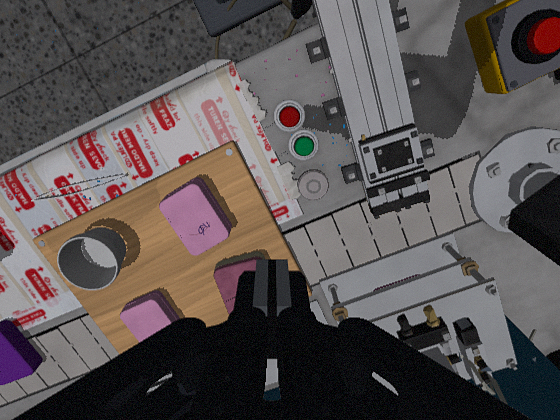

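The wrist picture shows the pot rim centred near (88,263), the board, and the mould at (240,280), partly behind the shut fingers. I'll continue to above the mould.

>>> apply_moves(plan="-0.14 0 -0.68 0 0 0 0;-0.14 0.2 -0.68 0 0 0 0;-0.14 0.4 -0.68 0 0 0 0;-0.14 0.6 -0.68 0 0 0 0;-0.14 0.8 -0.66 0 0 0 0")

```text
time_s: 2.85
eef_pos: [0.5586, -0.196, 0.2047]
eef_rot: [-0.593, 0.595, 0.385, -0.383]
wrist_force: [0.4, -0.2, 0.7]
opening: 0.001
```

```bash
python3 -c "
from h import *
go([.557,-.199,.075])
c=ctrl.get_calibration('wrist');im=ctrl.camera('wrist');cv2.imwrite('pics/w2.png',im[:,:,::-1])
for X in ([.557,-.199,.036],[.435,-.341,.057],[.5565,-.199,.019]): print(X,w2px('wrist',X))
for t in('open_mould','talc_pot'): print(t,[(d['point'],round(d['score'],2)) for d in ctrl.recognise('wrist',t)])
im=ctrl.camera('top');cv2.imwrite('pics/t2.png',im[:,:,::-1])
"
```

```text
t 2.85 p [ 0.5586 -0.196   0.2047] op 0.0007241431310054016
[0.557, -0.199, 0.075] units [-0.068  2.595  0.014] len 2.6
[0.557, -0.199, 0.036] [268.75614817 186.92986226]
[0.435, -0.341, 0.057] [ 20.05623423 125.1233823 ]
[0.5565, -0.199, 0.019] [268.61785139 181.01180977]
open_mould [([0.5592, -0.1983, 0.0392], 0.71)]
talc_pot [([0.4368, -0.3476, 0.0292], 0.84)]
```

View pics/w2.png

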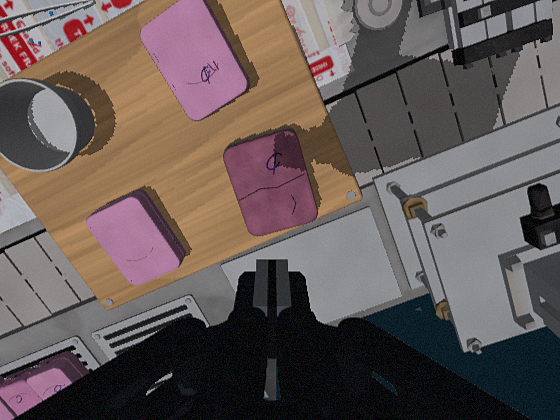

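```bash
python3 -c "
from h import *
for p in ((45,125),(40,125)):print(px2w('wrist',*p,.057),px2w('wrist',*p,.012))
print(px2w('wrist',270,183,.036))
im=cv2.imread('pics/w2.png');a=im[60:200,0:140]
cv2.imwrite('pics/c2.png',cv2.resize(a,None,fx=4,fy=4))
im=cv2.imread('pics/t2.png');a=im[160:255,225:340]
cv2.imwrite('pics/c3.png',cv2.resize(a,None,fx=6,fy=6,interpolation=2))
c=ctrl.get_calibration('wrist');print(-c['R'].T@c['t'],c['R'].round(3))
im=cv2.imread('pics/w2.png')
th=np.linspace(0,6.28,60)
for z,r,col in((.057,.0355,(0,255,0)),):
  for t in th:
    u,v=w2px('wrist',[.435+r*np.cos(t),-.341+r*np.sin(t),z]);cv2.circle(im,(int(u),int(v)),1,col,-1)
cv2.imwrite('pics/c4.png',im[:250])
"
```

```text
[ 0.44016606 -0.32835882  0.057     ] [ 0.43377727 -0.3555763   0.012     ]
[ 0.43863054 -0.33176274  0.057     ] [ 0.43199232 -0.35953314  0.012     ]
[ 0.55575251 -0.19606077  0.036     ]
[ 0.47949672 -0.16080268  0.33402883] [[ 0.411  0.912  0.002]
 [ 0.862 -0.39   0.323]
 [ 0.295 -0.131 -0.946]]
```

View pics/c4.png

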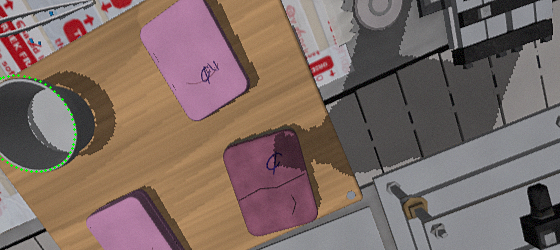

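View pics/c3.png

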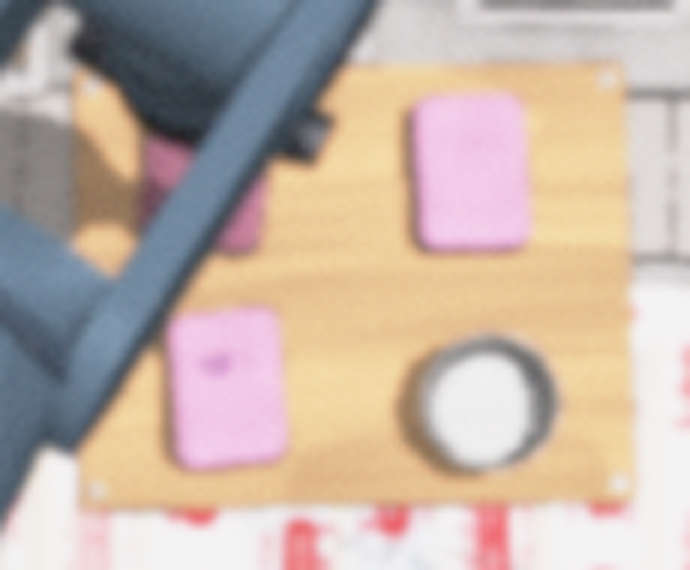

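The overlay of the predicted rim at (0.435,-0.341) matches the pot in the wrist view, and the mould centre is (0.556,-0.198). Now I descend.

>>> apply_moves(plan="-0.06 0.5 0.02 0 0 0 0;0 0.6 0 0 0 0 0;0 0.6 0 0 0 0 0;0 0.5 0 0 0 0 0;0 0.4 0 0 0 0 0")

```text
time_s: 3.55
eef_pos: [0.5548, -0.1977, 0.0765]
eef_rot: [-0.593, 0.595, 0.384, -0.383]
wrist_force: [-0.2, 0.0, 0.0]
opening: 0.0
```

>>> apply_moves(plan="0 0 0 0 0 0 0;0 0 0 0 0 0 0;0 0 0 0 0 0 0;0 0 0 0 0 0 0;0 0 0 0 0 0 0")

```text
time_s: 4.05
eef_pos: [0.5546, -0.1989, 0.0754]
eef_rot: [-0.593, 0.595, 0.384, -0.383]
wrist_force: [0.8, -0.4, 0.1]
opening: -0.001
```

```bash
python3 -c "
from h import *
go([.556,-.198,.073]);im=ctrl.camera('wrist');cv2.imwrite('pics/w3.png',im[:,:,::-1])
a=ctrl.camera('scene');cv2.imwrite('pics/s3.png',cv2.resize(a[150:290,190:380,::-1],None,fx=4,fy=4))
"
```

```text
t 4.05 p [ 0.5546 -0.1989  0.0754] op -0.0007400845535779112
[0.556, -0.198, 0.073] units [ 0.028  0.049 -0.018] len 0.06
```

View pics/w3.png

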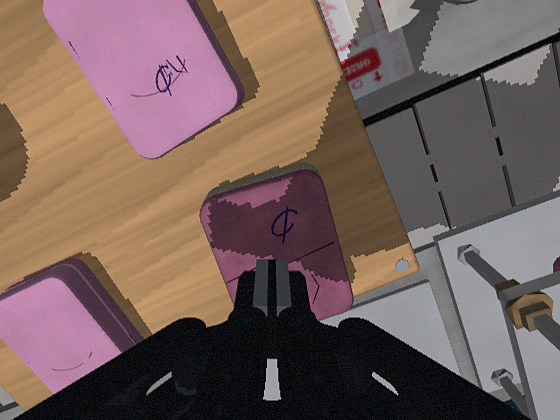

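View pics/s3.png

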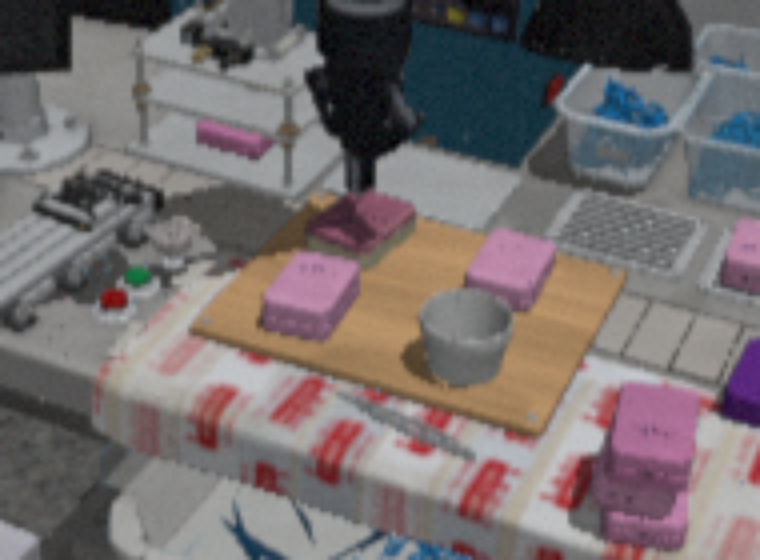

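The fingertips are over the middle of the mould, about 28 mm above it. Now I dwell.

>>> apply_moves(plan="0.03 0 -0.02 0 0 0 0;0 0 0 0 0 0 0;0 0 0 0 0 0 0;0 0 0 0 0 0 0;0 0 0 0 0 0 0")

```text
time_s: 4.65
eef_pos: [0.5554, -0.1976, 0.074]
eef_rot: [0.594, -0.594, -0.383, 0.383]
wrist_force: [0.7, 0.1, 0.3]
opening: 0.001
```

>>> apply_moves(plan="0 0 0 0 0 0 0;0 0 0 0 0 0 0;0 0 0 0 0 0 0;0 0 0 0 0 0 0;0 0 0 0 0 0 0")

```text
time_s: 5.15
eef_pos: [0.5554, -0.1977, 0.0741]
eef_rot: [-0.594, 0.594, 0.383, -0.383]
wrist_force: [-0.7, -0.5, 0.3]
opening: 0.0
```

>>> apply_moves(plan="0 0 0 0 0 0 0;0 0 0 0 0 0 0;0 0 0 0 0 0 0;0 0 0 0 0 0 0;0 0 0 0 0 0 0")

```text
time_s: 5.65
eef_pos: [0.5554, -0.1976, 0.0741]
eef_rot: [0.594, -0.594, -0.383, 0.383]
wrist_force: [0.4, 0.4, 0.5]
opening: 0.002
```

>>> apply_moves(plan="0 0 0 0 0 0 0;0 0 0 0 0 0 0;0 0 0 0 0 0 0;0 0 0 0 0 0 0;0 0 0 0 0 0 0")

```text
time_s: 6.15
eef_pos: [0.5554, -0.1977, 0.0741]
eef_rot: [-0.594, 0.594, 0.383, -0.383]
wrist_force: [0.9, 0.5, -0.1]
opening: 0.001
```

>>> apply_moves(plan="0 0 0 0 0 0 0;0 0 0 0 0 0 0;0 0 0 0 0 0 0;0 0 0 0 0 0 0;0 0 0 0 0 0 0")

```text
time_s: 6.65
eef_pos: [0.5554, -0.1977, 0.0741]
eef_rot: [0.594, -0.594, -0.383, 0.383]
wrist_force: [-0.1, 0.1, -0.1]
opening: -0.0
```

>>> apply_moves(plan="0 -0.5 0 0 0 0 0;0 -0.6 0 0 0 0 0;0 -0.6 0 0 0 0 0;0 -0.6 0 0 0 0 0;0 -0.2 0 0 0 0 0")

```text
time_s: 7.15
eef_pos: [0.5571, -0.1986, 0.2028]
eef_rot: [-0.592, 0.596, 0.384, -0.382]
wrist_force: [0.4, 0.3, 0.3]
opening: -0.0
```

```bash
python3 -c "
from h import *
go([.435,-.341,.2],[.435,-.341,.095])"
```

```text
t 7.15 p [ 0.5571 -0.1986  0.2028] op -0.00028815417346594326
[0.435, -0.341, 0.2] units [-3.602  0.053  1.051] len 3.75
[0.435, -0.341, 0.095] units [1.0e-03 2.1e+00 1.2e-02] len 2.1
```

>>> apply_moves(plan="-0.72 0 0.21 0 0 0 0;-0.72 0 0.21 0 0 0 0;-0.72 0 0.21 0 0 0 0;-0.72 0 0.21 0 0 0 0;-0.72 0 0.21 0 0 0 0")

```text
time_s: 7.65
eef_pos: [0.432, -0.3406, 0.1981]
eef_rot: [0.595, -0.594, -0.383, 0.383]
wrist_force: [0.9, -0.3, 0.8]
opening: -0.001
```

```bash
python3 -c "
from h import *
go([.435,-.341,.095]);im=ctrl.camera('wrist')[:,:,::-1].copy();
for t in np.linspace(0,6.28,60):
    u,v=w2px('wrist',[.435+.0355*np.cos(t),-.341+.0355*np.sin(t),.057]);cv2.circle(im,(int(u),int(v)),1,(0,255,0),-1)
cv2.imwrite('pics/w4.png',im)
"
```

```text
t 7.65 p [ 0.432  -0.3406  0.1981] op -0.0006006214814109148
[0.435, -0.341, 0.095] units [ 0.015  2.061 -0.06 ] len 2.06
```

View pics/w4.png

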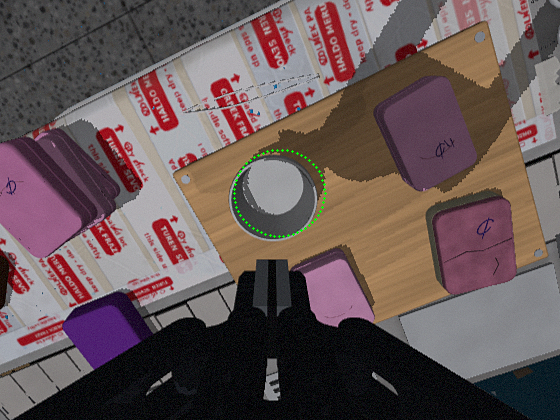

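```bash
python3 -c "
from h import *
c=ctrl.get_calibration('wrist');im=ctrl.camera('wrist')[:,:,::-1].copy();P=px2w('wrist',274,196,.057,c);print(P)
for t in np.linspace(0,6.28,60):
    u,v=w2px('wrist',[P[0]+.0355*np.cos(t),P[1]+.0355*np.sin(t),.057]);cv2.circle(im,(int(u),int(v)),0,(0,255,0),-1)
cv2.imwrite('pics/w5.png',cv2.resize(im[120:270,190:360],None,fx=4,fy=4));go([P[0],P[1],.095])
"
```

```text
[ 0.43394888 -0.34550147  0.057     ]
t 7.75 p [ 0.4306 -0.3428  0.1981] op 0.0005528823964760051
[np.float64(0.43394887738511023), np.float64(-0.3455014720308021), 0.095] units [-0.019  2.063 -0.085] len 2.06
```

View pics/w5.png

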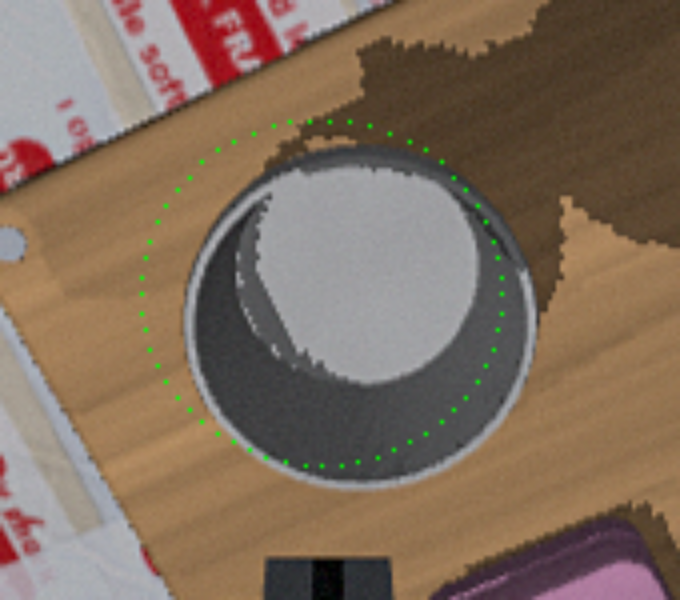

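```bash
python3 -c "
from h import *
print(px2w('wrist',280.4,199,.057));
c=ctrl.get_calibration('wrist');im=ctrl.camera('wrist')[:,:,::-1].copy();P=[.435,-.341]
for t in np.linspace(0,6.28,60):
    u,v=w2px('wrist',[P[0]+.0355*np.cos(t),P[1]+.0355*np.sin(t),.057]);cv2.circle(im,(int(u),int(v)),0,(0,255,0),-1)
cv2.imwrite('pics/w6.png',cv2.resize(im[120:270,190:360],None,fx=4,fy=4));go([P[0],P[1],.095])
"
```

```text
[ 0.44016388 -0.33984348  0.057     ]
t 7.8 p [ 0.4319 -0.3412  0.1982] op 0.00048477535059639833
[0.435, -0.341, 0.095] units [ 0.029  2.063 -0.057] len 2.06
```

View pics/w6.png

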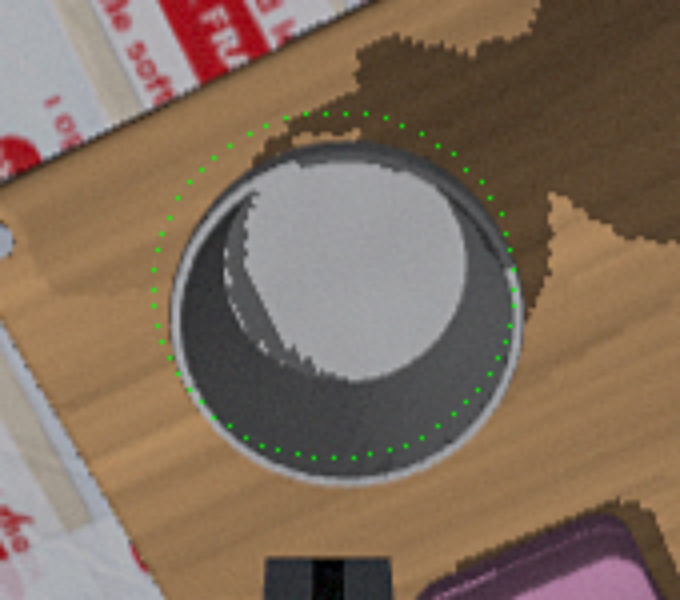

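>>> apply_moves(plan="0.02 0.3 -0.1 0 0 0 0;0 0.5 0 0 0 0 0;0 0.5 0 0 0 0 0;0 0.4 0 0 0 0 0;0 0.35 0 0 0 0 0")

```text
time_s: 8.3
eef_pos: [0.4389, -0.3388, 0.0936]
eef_rot: [0.595, -0.593, -0.384, 0.384]
wrist_force: [0.5, -0.4, 0.1]
opening: 0.002
```

>>> apply_moves(plan="0 0 0 0 0 0 0;0 0 0 0 0 0 0;0 0 0 0 0 0 0;0 0 0 0 0 0 0;0 0 0 0 0 0 0")

```text
time_s: 8.8
eef_pos: [0.4388, -0.3416, 0.0975]
eef_rot: [-0.594, 0.595, 0.383, -0.383]
wrist_force: [0.1, -0.4, 0.4]
opening: -0.003
```

```bash
python3 -c "
from h import *
go([.437,-.342,.095]);P=[.437,-.342];im=ctrl.camera('wrist')[:,:,::-1].copy()
for t in np.linspace(0,6.28,60):
    u,v=w2px('wrist',[P[0]+.0355*np.cos(t),P[1]+.0355*np.sin(t),.057]);cv2.circle(im,(int(u),int(v)),0,(0,255,0),-1)
cv2.imwrite('pics/w7.png',im)
"
```

```text
t 8.8 p [ 0.4388 -0.3416  0.0975] op -0.003124759009606999
[0.437, -0.342, 0.095] units [-0.023  0.05   0.03 ] len 0.06
```

View pics/w7.png

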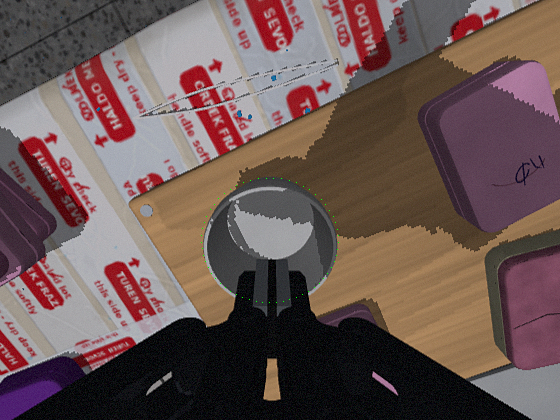

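The overlay fits the rim and the tip is central, about 29 mm above it. Dwelling.

>>> apply_moves(plan="-0.02 0.04 0.03 0 0 0 0;0 0 0 0 0 0 0;0 0 0 0 0 0 0;0 0 0 0 0 0 0;0 0 0 0 0 0 0")

```text
time_s: 9.35
eef_pos: [0.4366, -0.3415, 0.0946]
eef_rot: [-0.594, 0.594, 0.383, -0.383]
wrist_force: [-0.7, -0.3, 0.2]
opening: -0.002
```

>>> apply_moves(plan="0 0 0 0 0 0 0;0 0 0 0 0 0 0;0 0 0 0 0 0 0;0 0 0 0 0 0 0;0 0 0 0 0 0 0")

```text
time_s: 9.85
eef_pos: [0.4366, -0.3414, 0.0946]
eef_rot: [0.594, -0.594, -0.383, 0.383]
wrist_force: [-0.3, -0.4, 0.5]
opening: -0.001
```

>>> apply_moves(plan="0 0 0 0 0 0 0;0 0 0 0 0 0 0;0 0 0 0 0 0 0;0 0 0 0 0 0 0;0 0 0 0 0 0 0")

```text
time_s: 10.35
eef_pos: [0.4366, -0.3414, 0.0946]
eef_rot: [0.594, -0.594, -0.383, 0.383]
wrist_force: [0.3, -0.1, 0.1]
opening: 0.002
```

>>> apply_moves(plan="0 0 0 0 0 0 0;0 0 0 0 0 0 0;0 0 0 0 0 0 0;0 0 0 0 0 0 0;0 0 0 0 0 0 0")

```text
time_s: 10.85
eef_pos: [0.4366, -0.3414, 0.0946]
eef_rot: [0.594, -0.594, -0.383, 0.383]
wrist_force: [0.1, 0.4, 0.5]
opening: -0.001
```

>>> apply_moves(plan="0 0 0 0 0 0 0;0 0 0 0 0 0 0;0 0 0 0 0 0 0;0 0 0 0 0 0 0;0 0 0 0 0 0 0")

```text
time_s: 11.35
eef_pos: [0.4366, -0.3415, 0.0946]
eef_rot: [-0.594, 0.594, 0.383, -0.383]
wrist_force: [-0.3, -0.4, 0.7]
opening: -0.004
```

>>> apply_moves(plan="0 -0.7 0 0 0 0 0;0 -0.9 0 0 0 0 0;0 -0.9 0 0 0 0 0;0 -0.9 0 0 0 0 0;0 -0.7 0 0 0 0 0")

```text
time_s: 11.85
eef_pos: [0.4369, -0.3418, 0.3029]
eef_rot: [-0.593, 0.595, 0.384, -0.383]
wrist_force: [0.6, -1.1, -0.1]
opening: 0.002
```

```bash
python3 -c "
from h import *
go([.42,-.1,.3],[.40,.1,.3],[.4075,.255,.15])"
```

```text
t 11.85 p [ 0.4369 -0.3418  0.3029] op 0.0016071417365742466
[0.42, -0.1, 0.3] units [4.266 0.046 2.301] len 4.85
[0.4, 0.1, 0.3] units [ 3.48  -0.01   2.013] len 4.02
[0.4075, 0.255, 0.15] units [2.89  2.993 1.149] len 4.32
```

>>> apply_moves(plan="0.8 0 0.44 0 0 0 0;0.8 0 0.44 0 0 0 0;0.8 0 0.44 0 0 0 0;0.8 0 0.44 0 0 0 0;0.8 0 0.44 0 0 0 0")

```text
time_s: 12.35
eef_pos: [0.4183, -0.1122, 0.2996]
eef_rot: [-0.594, 0.594, 0.383, -0.383]
wrist_force: [0.7, 1.0, 0.7]
opening: -0.002
```

>>> apply_moves(plan="0.8 0 0.46 0 0 0 0;0.8 0 0.46 0 0 0 0;0.8 0 0.46 0 0 0 0;0.8 0 0.46 0 0 0 0;0.8 0 0.46 0 0 0 0")

```text
time_s: 12.85
eef_pos: [0.3959, 0.1175, 0.2999]
eef_rot: [-0.594, 0.594, 0.384, -0.383]
wrist_force: [1.5, -0.9, -0.1]
opening: -0.004
```

```bash
python3 -c "
from h import *
go([.4075,.255,.25])
im=ctrl.camera('wrist')[:,:,::-1].copy();cv2.imwrite('pics/w8.png',im)
im=ctrl.camera('scene')[:,:,::-1].copy();cv2.imwrite('pics/s8.png',im)
"
```

```text
t 12.85 p [0.3959 0.1175 0.2999] op -0.0038324768259992434
[0.4075, 0.255, 0.25] units [2.601 0.998 0.923] len 2.94
```

View pics/w8.png

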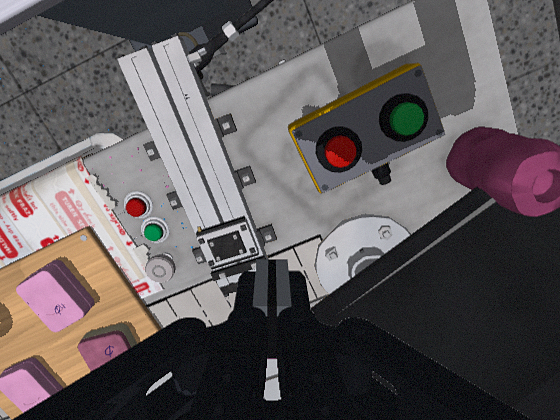

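View pics/s8.png

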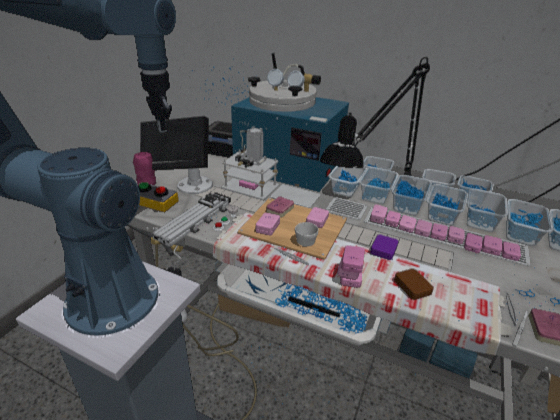

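```bash
python3 -c "
from h import *
def tri(a,b):
    P=[]
    for n in('scene','top'):
        c=ctrl.get_calibration(n);P.append(c['intrinsics']@np.c_[c['R'],c['t']])
    X=cv2.triangulatePoints(P[0],P[1],np.array(a,float).reshape(2,1),np.array(b,float).reshape(2,1));X=X[:3]/X[3]
    return X.ravel().round(3),(w2px('scene',X.ravel())-a).round(1)
for a,b in (((143,170),(62,202)),((140,122),(45,170)),((207,166),(160,185)),((208,117),(128,142)),((146,188),(106.5,234)),((161,191),(130.5,233))): print(tri(a,b))
print(px2w('wrist',405,119,.067),px2w('wrist',340,150,.067))
im=cv2.imread('pics/s8.png');cv2.imwrite('pics/s8c.png',cv2.resize(im[60:230,110:250],None,fx=4,fy=3.5))
"
```

```text
(array([0.516, 0.395, 0.037]), array([-6.8, -0.2]))
(array([0.571, 0.391, 0.212]), array([-0.4, -0. ]))
(array([0.551, 0.091, 0.11 ]), array([-1.4,  0. ]))
(array([0.646, 0.151, 0.25 ]), array([-3.9,  0. ]))
(array([0.411, 0.259, 0.045]), array([-2., -0.]))
(array([0.413, 0.187, 0.051]), array([-0.7, -0. ]))
[0.4076112 0.2585235 0.067    ] [0.41053831 0.18952697 0.067     ]
```

View pics/s8c.png

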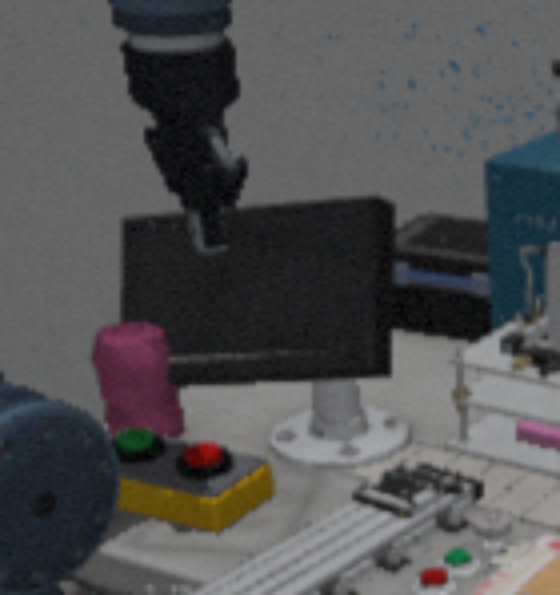

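>>> apply_moves(plan="0.52 0 0.18 0 0 0 0;0.52 0 0.18 0 0 0 0;0.52 0.5 0.18 0 0 0 0;0.52 0.7 0.18 0 0 0 0;0.52 0.8 0.19 0 0 0 0")

```text
time_s: 13.45
eef_pos: [0.4099, 0.2536, 0.1997]
eef_rot: [-0.594, 0.595, 0.384, -0.382]
wrist_force: [1.0, 0.4, -0.2]
opening: 0.001
```

>>> apply_moves(plan="0 0 0 0 0 0 0;0 0 0 0 0 0 0;0 0 0 0 0 0 0;0 0 0 0 0 0 0;0 0 0 0 0 0 0")

```text
time_s: 13.95
eef_pos: [0.4097, 0.2524, 0.2012]
eef_rot: [-0.594, 0.595, 0.384, -0.382]
wrist_force: [0.6, 0.1, -0.3]
opening: -0.001
```

```bash
python3 -c "
from h import *
go([.4075,.255,.085])
c=ctrl.get_calibration('wrist');im=ctrl.camera('wrist');b=im[:,:,::-1].copy();cv2.imwrite('pics/w9.png',b)
hsv=cv2.cvtColor(b,cv2.COLOR_BGR2HSV).astype(int)
m=((hsv[...,0]>45)&(hsv[...,0]<85)&(hsv[...,1]>100)).astype(np.uint8)
n,l,st,ce=cv2.connectedComponentsWithStats(m)
for i in np.argsort(-st[1:,4])[:2]+1: print(st[i],ce[i],px2w('wrist',*ce[i],.067,c))
print(w2px('wrist',[.4075,.2555,.067]),[(d['point'],d['score']) for d in ctrl.recognise('wrist','start_button_top')])
"
```

```text
t 13.95 p [0.4097 0.2524 0.2012] op -0.000772095899332958
[0.4075, 0.255, 0.085] units [0.024 2.325 0.067] len 2.33
[ 258  167   42   43 1384] [278.56430636 188.28612717] [0.40922956 0.2586177  0.067     ]
[  0 299  16  20 275] [  6.66181818 308.73454545] [0.41126814 0.00258018 0.067     ]
[273.99985208 188.41391233] [([0.407, 0.2599, 0.0636], 0.61)]
```

View pics/w9.png

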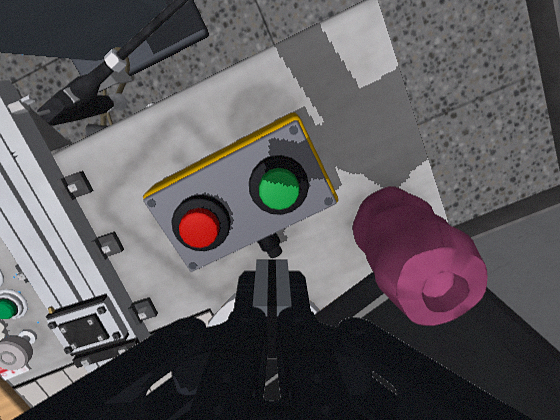

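```bash
python3 -c "
from h import *
print('base',px2w('wrist',390,225,0.0))
for z in (.08,.1,.12,.14,.16): print(z,px2w('wrist',438,280,z),px2w('top',80,203,z))
go([.408,.257,.085])
"
```

```text
base [0.50766951 0.33642163 0.        ]
0.08 [0.52619136 0.34421823 0.08      ] [0.49801007 0.33515041 0.08      ]
0.1 [0.51082259 0.33965701 0.1       ] [0.49520905 0.32833708 0.1       ]
0.12 [0.49545383 0.3350958  0.12      ] [0.49240803 0.32152376 0.12      ]
0.14 [0.48008507 0.33053459 0.14      ] [0.489607   0.31471043 0.14      ]
0.16 [0.46471631 0.32597338 0.16      ] [0.48680598 0.3078971  0.16      ]
t 14.05 p [0.4092 0.2526 0.2007] op 0.003353479437935333
[0.408, 0.257, 0.085] units [0.067 2.313 0.062] len 2.31
```

>>> apply_moves(plan="0.07 0.5 0.06 0 0 0 0;0 0.6 0 0 0 0 0;0 0.6 0 0 0 0 0;0 0.4 0 0 0 0 0;0 0.2 0 0 0 0 0")

```text
time_s: 14.55
eef_pos: [0.4063, 0.2568, 0.083]
eef_rot: [0.594, -0.594, -0.382, 0.384]
wrist_force: [-0.5, -0.2, 0.5]
opening: 0.0
```

>>> apply_moves(plan="0 0 0 0 0 0 0;0 0 0 0 0 0 0;0 0 0 0 0 0 0;0 0 0 0 0 0 0;0 0 0 0 0 0 0")

```text
time_s: 15.05
eef_pos: [0.4078, 0.2576, 0.0854]
eef_rot: [-0.594, 0.594, 0.384, -0.383]
wrist_force: [0.2, -0.4, 0.0]
opening: 0.0
```

```bash
python3 -c "
from h import *
go([.408,.257,.072])
im=ctrl.camera('wrist');cv2.imwrite('pics/w10.png',im[:,:,::-1])
im=ctrl.camera('scene');cv2.imwrite('pics/s10.png',cv2.resize(im[120:230,100:230,::-1],None,fx=5,fy=5,interpolation=2))
for z in(.067,.074):print(w2px('scene',[.408,.257,z]))
"
```

```text
t 15.05 p [0.4078 0.2576 0.0854] op 0.00025104118859711587
[0.408, 0.257, 0.072] units [-0.009  0.267 -0.008] len 0.27
[142.86363113 182.9530439 ]
[142.53906469 181.17847511]
```

View pics/w10.png

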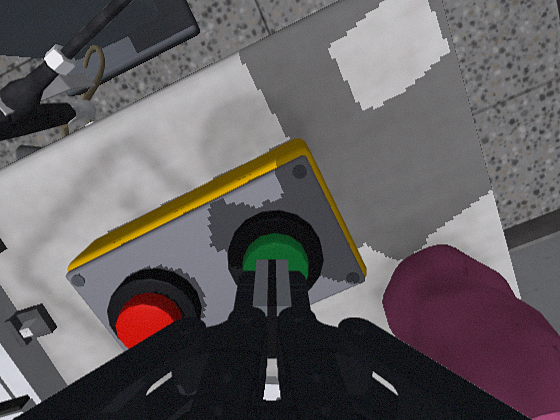

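View pics/s10.png

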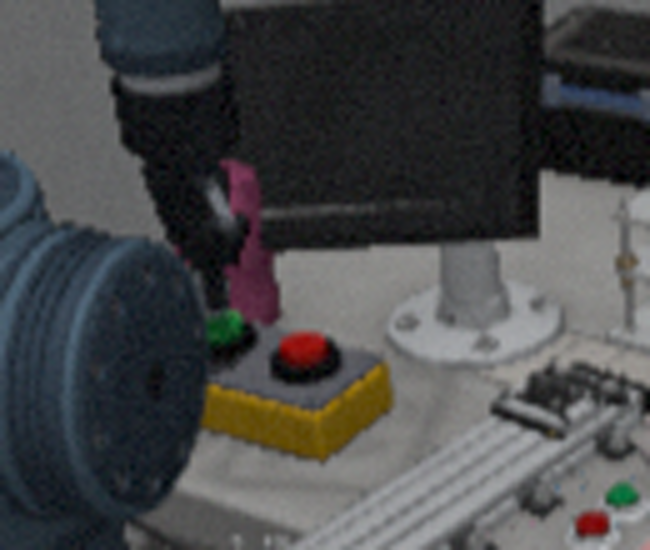

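The tip is centred on the green button, well away from the red one. Now I press gently.

>>> apply_moves(plan="0 0.06 0 0 0 0 0;0 0.06 0 0 0 0 0;0 0.06 0 0 0 0 0;0 0.05 0 0 0 0 0;0 0 0 0 0 0 0")

```text
time_s: 15.65
eef_pos: [0.4073, 0.2574, 0.0729]
eef_rot: [0.594, -0.594, -0.383, 0.383]
wrist_force: [-0.8, -0.3, 5.0]
opening: 0.001
```

>>> apply_moves(plan="0 0.02 0 0 0 0 0;0 0.02 0 0 0 0 0;0 0 0 0 0 0 0;0 0 0 0 0 0 0;0 0 0 0 0 0 0")

```text
time_s: 16.15
eef_pos: [0.4073, 0.2574, 0.0719]
eef_rot: [-0.594, 0.594, 0.383, -0.383]
wrist_force: [-4.6, -2.2, 12.7]
opening: 0.001
```

>>> apply_moves(plan="0 0.01 0 0 0 0 0;0 0 0 0 0 0 0;0 0 0 0 0 0 0;0 0 0 0 0 0 0;0 0 0 0 0 0 0")

```text
time_s: 16.65
eef_pos: [0.4074, 0.2574, 0.0718]
eef_rot: [-0.594, 0.594, 0.383, -0.383]
wrist_force: [-6.4, -2.6, 16.7]
opening: 0.0
```

```bash
python3 -c "
from h import *
im=ctrl.camera('wrist');cv2.imwrite('pics/w11.png',im[:,:,::-1])
im=ctrl.camera('scene');cv2.imwrite('pics/s11.png',cv2.resize(im[130:260,110:350,::-1],None,fx=3.3,fy=3.3,interpolation=2))
for z in(.067,.074):print(w2px('scene',[.408,.257,z]))
o=ctrl.get_obs();print(o['eef_pos'],o['wrist_force'])
"
```

```text
[142.86363113 182.9530439 ]
[142.53906469 181.17847511]
[0.40737826 0.25742307 0.07183841] [-5.34593563 -2.22165079 17.59460983]
```

View pics/w11.png

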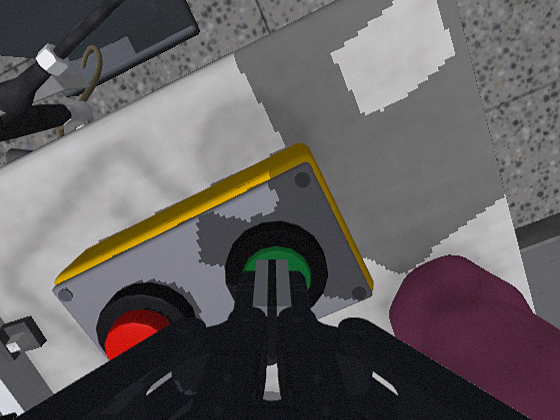

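View pics/s11.png

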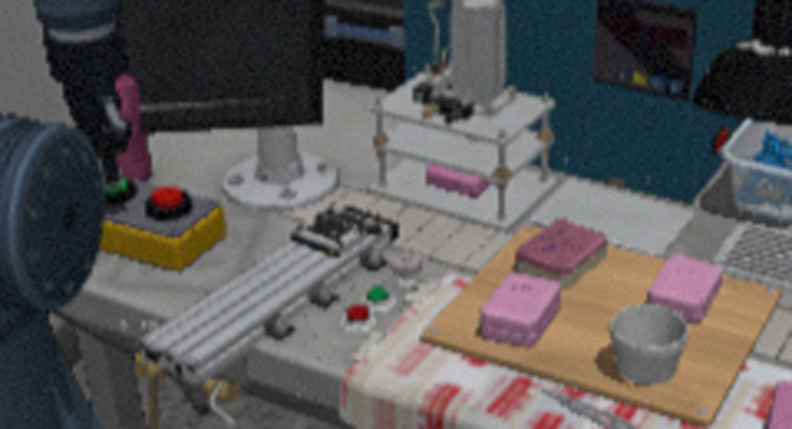

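```bash
python3 -c "
from bench import ctrl
print(ctrl.hand_in())"
```

```text
the job is handed in; nothing more can be done
None
```

The check is done in the order asked, and I handed the job in at about 17 s with the green button still held down. The hand-in gives no verdict.

- **Open mould:** I pointed at the deep-pink-on-cream half on the board, with the shut fingertips about 27 mm above the middle of its top. The hold lasted about 3 s, and the wrist force stayed at noise level.
- **Talc pot:** I held the tips about 27 mm above the rim, over the centre of the mouth, for about 3 s.
- **Green button:** I crossed in front of the press at 0.3 m height and pressed with the shut fingertips. The tip stopped at z ≈ 0.061 m, which matches the full 6 mm of travel. The upward force was steady at about 17 N, where 5 N is enough to hold it.

**Last checks:** The final pictures show the pot and moulds where they were and the red button untouched. The button travel was not read directly; I inferred it from the tip height and the force.

**Disagreements:**
- Position estimates for the pot and the button differed by 3–6 mm between cameras. Some wrist pictures were taken while the arm was still settling, so I used averaged values.
- A sideways force of about 6 N showed up during the hold.

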